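Hold a spring clip gaping over the picture card

ROBOT

A 6-joint arm with a two-finger parallel gripper is mounted at the origin on the work surface. World frame = base frame: x ahead of the robot, y to its left, z up, the work surface at z = 0. Lengths are in m, angles in rad, forces in N, time in s.
With the tool pointing down it reaches from about 0.3 to 0.875 m from the base axis. Payload 6.4 kg.
Tool frame: the origin (TCP) lies between the finger pads; the fingertips stand 22 mm ahead of it and the grasp point (between the pads) lies 3 mm ahead of it; z points along the fingers, y is the line along which they close (so a half turn about z gives the same grasp; the last joint's range is limited). The gripper opens to 85 mm and grips with 20 to 120 N. Pads are 22 mm wide; open, the fingers measure 114 mm over their backs; the gripper's body (76 mm by 85 mm) begins 54 mm behind the grasp point. The pads swing forward as they close: fully open they stand 13 mm farther back than shut.
Start: joints at [-1.505, 0.181, 1.607, -0, 1.354, -0.206], TCP at [0.154, -0.554, 0.253] pointing down, gripper open.
Joint ranges: [-2.99, 2.99], [-0.89, 2.07], [0.3, 2.58], [-1.14, 4.28], [0, 2.63], [-3.12, 3.12]. Speed limits (rad/s): [2.57, 2.57, 3.01, 3.14, 3.14, 3.14].

INTERFACE

Orientations are given as a unit quaternion [w, x, y, z].
In Python, from rig import sense, capture, r, find_in, tip_of gives the robot as it stands.
- The arm moves only by the shell command python3 -m handwheel 'ROWS' [FORCE]. ROWS is JSON, a list of rows, each a list of 7 numbers: the shift along the world's x, y, z in mm, then the turn, a rotation vector about the world's x, y, z in rad, then the opening, from -1 (shut) to 1 (fully open). In form: [[dx, dy, dz, rx, ry, rz, jaw], ...]. A call has 1 to 10 rows; each row shifts and turns the commanded pose from where the row before left it; what a row does not reach is not made up. A row lasts 1/8 s, in which the tool goes at most 62.5 mm and 10.7 degrees, less where a joint would pass 70% of its speed; a pose out of reach is approached as far as the arm can. A call is refused whole if a number of a shift passes 62.5 or a number of a turn 0.188, either way. A call with a gripper value outside its range is refused whole. The fingers move at their own pace and stop on an object; FORCE is the grip in N (left out, the last holds). Time passes only in rows, so rows that do not move let the fingers close. It gives the time, the measured TCP pose, the force and the opening at its end, in the units of the state.
- sense(): the state, without advancing time (a new reading comes with each control period).
- capture(name): name is "scene" or "top"; returns a dict with "color" (400x640x3 uint8, red, green, blue), "fx", "fy", "cx", "cy" (pixels), "T" (4x4, takes a point from camera to world coordinates). Camera axes: x right, y up, looking along -z (the intrinsics and any distortion apply to the point x, -y, -z); pixel columns grow to the right and rows downward; lengths in m; the calibration is good to about 2 mm. A picture is of the moment at which its call begins. There is no depth.
- r.finish_job(): hands the job in, once; it reports no verdict.
Trained networks look in a picture, given as the dict that the camera call returned (one of the last four; its "shot" number tells which), for a name from the list of things; names that differ only in an ending like _2 or _b are one class to them, and where a whole thing is asked for, a point or a joint stands for the part that bears it (a point fixed in the world has none). Each returns a list of dicts, best first, with "conf" (0 to 1); they miss things now and then, are a little off and sometimes report something else, mostly with a low value. They report only what shows in the picture. A call takes as long as a camera call.
- find_in(picture, query): "location" ([x, y, z] in m, in the coordinates of the camera as it stood for that picture, good to about 4 mm: the middle of the surface that is visible of it).
- tip_of(picture, query): "location" ([x, y, z] in m, in the coordinates of the camera as it stood for that picture, good to about 4 mm: a listed point, or the origin of a listed thing).
The state is a dict: "time_s": time; "joints": joint angles; "dq": joint speeds; "effort": joint torques, N m; "eef_pos": TCP position; "tool_rot": TCP orientation; "ft_force": force on the tool from outside, world axes, zero at the start; "ft_torque": the same for the moment, N m; "gripper_width": finger opening in m.
Only numpy, scipy, OpenCV 4.12 (cv2) and the standard library are available. Lean on these libraries where they do the work, as an engineer would, in place of code of your own. Each camera call takes 0.05 s, during which the arm holds its last target. There are 200 camera calls.

TASK

Squeeze the handles of the spring clip fully so that it gapes, lift it off the upright strip it bites, and lower it still gaping over the middle of the top edge of the standing picture card, with the edge well inside the open mouth, so that I can slip a leaflet in. Finish while holding it there: keep the clip squeezed wide open, one lip on each side of the card and no part of it touching the card. Be gentle with the card: do not bump it, let the clip bite it or shift its stand, and leave the other things on the table alone.

Things in the scene. Friction and masses are not known exactly. Their poses are not given: they have to be found in the camera images.
- clip: Steel spring clip (80 g), two levers on a hinge pin; at the start it bites the middle of the strip, jaws down, handles up. Origin: middle of the pin (50 mm long, 4.5 mm radius, roof of the mouth), 26 mm above the strip's top edge. x along the pin, parallel to the strip; z up towards the handles; y: line along which the handles are squeezed together. Jaws 50 mm wide (x) reach 45 mm below the pin.
- clip_handles (a point): grasp point midway between the two flat handles, 36 mm above the pin. Handles: 34 mm wide along the clip's x, 3 mm thick, splayed, tops 48 mm above the pin. At the start 37 mm over the outsides of their tops; fully squeezed they stop, parallel, 18 mm over the outsides. Squeezing them opens the jaws. The spring needs about 6 N on each to begin, 10 N at full squeeze: grip with 20 to 30 N.
- jaw_a (a joint): angle of the jaw on the clip's +y side, rad: 0 shut, 0.073 at the start (biting the strip), 0.25 fully open (handles parallel). The two jaws move together, mirrored. A spring shuts it.
- jaw_b (a joint): the same for the jaw on the clip's -y side.
- lip_a (a point): middle of the gripping face of the lip of the +y jaw; 41 mm below the pin when shut, 40 mm below it and 10 mm to +y when fully open. The lip is 8 mm tall (4 mm below and above this point); fully open the lips are 20 mm apart and the jaws 42 mm over their outsides; above the lips the mouth is wider.
- lip_b (a point): the same on the -y jaw (10 mm to -y when fully open).
- strip: Fixed white plastic stand on which the clip is parked: foot 160 x 80 x 10 mm with an upright strip 130 mm long (x), 6 mm thick (y), its top edge 60 mm above the table. Origin: centre of the underside; x along the strip, z up.
- card: White picture card of stiff board, 120 mm wide (x), 4 mm thick (y), standing upright in a loose wooden foot 100 x 70 x 24 mm (together about 0.5 kg); the card's top edge is 110 mm above the table. Origin: centre of the underside of the foot; x along the card's edge, y across the card, z up.
- card_edge (a point): middle of the card's top edge, 110 mm above the table.
- film_box: Bystander: cardboard box of kitchen film lying on the table, 300 x 50 x 50 mm, long along x; origin at the centre of the underside.
- jar: Bystander: closed jar, 64 mm across, 75 mm tall, standing; origin at the centre of the underside.
- spoon: Bystander: plastic spoon lying on the table, 160 mm long along x, origin near its middle on the table.

How it is judged:
On the way:
1. the clip, squeezed wide open, is lifted at least 30 mm up off the strip and no longer touches it (z of clip in the frame of strip above 0.116 m and contact force between clip and strip below 0.05 N and contact force between clip and the fingers above 2 N and value of joint each of jaw_a, jaw_b above 0.19 rad), for 0.2 s.
At the end, for the whole second after the job is handed in: Fingers hold the clip still, jaws open over 0.19 rad, not touching the card: lips astride it, each 10 mm or more below its top edge and 4 mm or more from its mid-plane; within 30 mm of the edge's middle, parallel within 0.25 rad; card upright, moved under 15 mm (value of joint each of jaw_a, jaw_b above 0.19 rad and z of each of lip_a, lip_b in the frame of card below 0.1 m and ((y of lip_a in the frame of card above 0.004 m and y of lip_b in the frame of card below -0.004 m) or (y of lip_b in the frame of card above 0.004 m and y of lip_a in the frame of card below -0.004 m)) and x of clip in the frame of card between -0.03 and 0.03 m and angle between the x axis of clip and the x axis of card, either way round below 0.25 rad and contact force between clip and card below 0.3 N and contact force between clip and the fingers above 2 N and contact force between clip and strip below 0.05 N and height (world z) of clip above 0.11 m and linear speed of clip below 0.03 m/s and angle between card's own z axis and vertical below 0.05 rad and distance of card from where it was at the start of the episode below 0.015 m); the arm keeps its last pose, push and grip.
It fails at once if the clip bites, bumps or presses the card with more than 5 N (contact force between clip and card above 5 N).
It fails at once if the fingers press the card or its stand with more than 5 N (contact force between the fingers and card above 5 N).
It fails at once if the card's stand is shifted by more than 15 mm (distance of card from where it was at the start of the episode above 0.015 m).
It fails at once if the film box, jar or spoon is moved by more than 20 mm (distance of any of film_box, jar, spoon from where it was at the start of the episode above 0.02 m).
It also fails if it takes over 40 s, if anything falls off the work surface, if the arm or the gripper's body presses on something with over 40 N, if the wrist force passes 120 N, or if a joint passes its speed limit or range.

## Working session

There is one attempt and no reset: what is moved stays moved. The work goes in short steps, Python scripts to look and compute and a shell command to move; the robot and the scene stay as the last step left them, time stands still between calls to the robot, and variables do not carry over. Pictures are saved under pics/ and viewed, on a budget of 10 in all, crops included, one or two more only if the job needs it, and the job is handed in when it is done.

```bash
mkdir -p pics; cat > h.py <<'E'
import numpy as np, cv2
from rig import sense, capture, r, find_in, tip_of
def W(p,l): return (p["T"]@np.r_[l,1])[:3]
def shot(n,f=None):
    p=capture(n)
    if f: cv2.imwrite("pics/"+f,p["color"][:,:,::-1])
    return p
def tips(p,names,fn=tip_of,k=1):
    for q in names:
        for d in fn(p,q)[:k]: print(q,round(d["conf"],2),W(p,d["location"]).round(4))
E
python3 - <<'E'
from h import *
s=sense(); print(s)
for c in("scene","top"):
    p=shot(c,c+"1.png"); print(c,p["T"].round(3),p["fx"],p["cx"],p["cy"],p.keys())
    tips(p,["clip","clip_handles","lip_a","lip_b","strip","card","card_edge","film_box","jar","spoon"],k=2)
E
```

```text
{'time_s': 0.0, 'joints': array([-1.50527551e+00,  1.81567743e-01,  1.60802907e+00, -5.21447852e-06,
        1.35378636e+00, -2.06273647e-01]), 'dq': array([-5.70837295e-04, -7.88007226e-05, -4.67854114e-04, -1.35888340e-04,
       -4.39318406e-04,  2.10194984e-03]), 'effort': array([ 1.65806880e-03, -4.44868934e+01, -3.51331544e+01, -2.54935503e-04,
        9.10876610e-03, -5.71728563e-06]), 'eef_pos': array([ 0.15435976, -0.55335076,  0.25235892]), 'tool_rot': array([-8.93223244e-04,  9.90779700e-01,  1.35479829e-01,  6.04139357e-05]), 'ft_force': array([ 0.27103362, -0.42964578,  0.18913528]), 'ft_torque': array([-0.05325749,  0.01133591, -0.02323176]), 'gripper_width': 0.08552094223616116}
scene [[-0.2   -0.765  0.613  1.201]
 [ 0.98  -0.154  0.127  0.047]
 [-0.003  0.626  0.78   1.051]
 [ 0.     0.     0.     1.   ]] 459.66161100022856 321.5437473467896 198.3842815004034 dict_keys(['color', 'fx', 'fy', 'cx', 'cy', 'T', 'shot'])
clip 0.74 [0.5876 0.1481 0.046 ]
clip 0.61 [0.5873 0.1478 0.0854]
clip_handles 0.55 [0.5867 0.147  0.1227]
lip_a 0.63 [0.5882 0.1441 0.042 ]
lip_a 0.48 [
[... 321 characters left out ...]
7   0.004  -0.0012]
top [[-0.004  0.994 -0.109  0.383]
 [-1.    -0.002  0.012 -0.105]
 [ 0.012  0.109  0.994  1.074]
 [ 0.     0.     0.     1.   ]] 414.9958168919764 319.01846895616524 198.27541255294128 dict_keys(['color', 'fx', 'fy', 'cx', 'cy', 'T', 'shot'])
clip 0.96 [0.587  0.1416 0.0884]
clip_handles 0.78 [0.5838 0.1426 0.117 ]
clip_handles 0.39 [0.5856 0.1461 0.0453]
lip_a 0.68 [0.5827 0.1395 0.0476]
lip_a 0.65 [0.588  0.1434 0.0439]
lip_b 0.68 [0.5827 0.1395 0.0476]
lip_b 0.65 [0.588  0.1434 0.0439]
card 0.91 [ 0.5937 -0.1806 -0.0063]
card_edge 0.9 [ 0.5901 -0.1781  0.108 ]
film_box 0.82 [ 0.4697 -0.4555  0.001 ]
jar 0.56 [ 0.3898  0.0204 -0.0016]
spoon 0.8 [ 0.5796 -0.0007 -0.0043]
```

```bash
python3 -c "
import cv2
for n in('scene1','top1'):
    im=cv2.imread(f'pics/{n}.png'); cv2.imwrite(f'pics/{n}v.png',im)"
```

```text
(no output)
```

View pics/scene1.png

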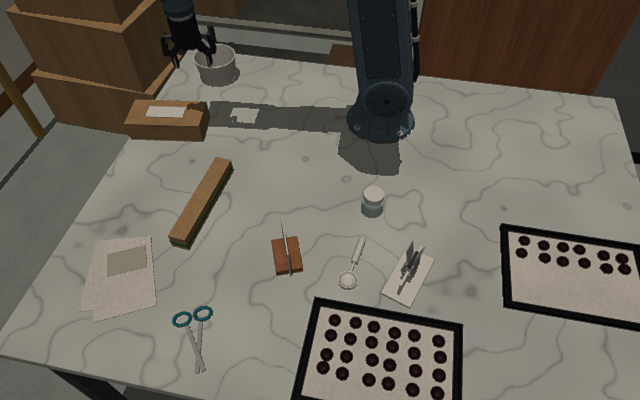

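View pics/top1.png

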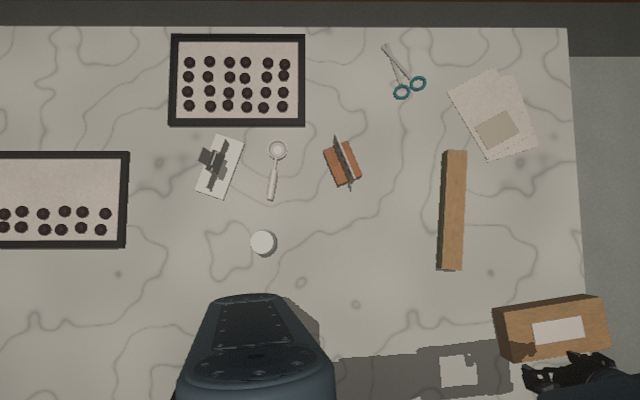

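The overview shows the clip on the strip (top view ~212,162; strip long axis yaw about -23°) and the card in its wooden foot (~342,162; yaw about +16°). The jar is at (263,242) and the spoon at (275,170). I'll refine the yaws next.

```bash
python3 - <<'E'
from h import *
im=cv2.imread("pics/top1.png")
a=cv2.resize(im[122:212,180:260],None,fx=5,fy=5,interpolation=cv2.INTER_CUBIC)
b=cv2.resize(im[122:212,305:385],None,fx=5,fy=5,interpolation=cv2.INTER_CUBIC)
cv2.imwrite("pics/c1.png",np.hstack([a,b]))
E
```

```text
(no output)
```

View pics/c1.png

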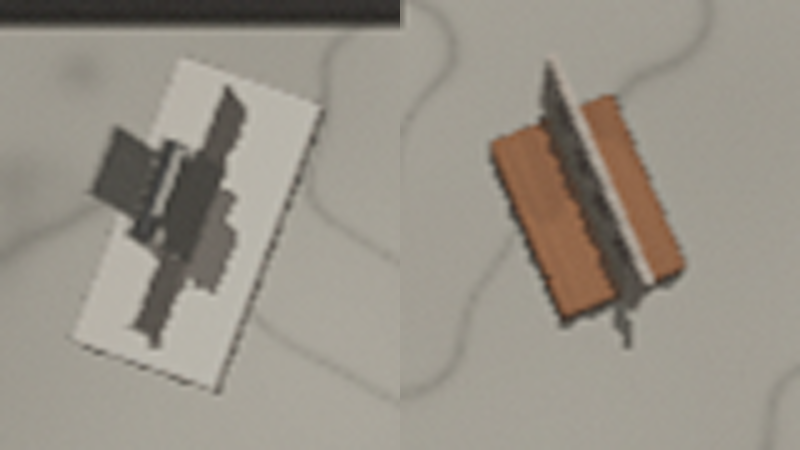

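The crop gives the strip foot corners and the card's bright top edge. I'll convert these to world coordinates.

```bash
cat >> h.py <<'E'
def ray(p,uv,z):
    d=p["T"][:3,:3]@np.array([(uv[0]-p["cx"])/p["fx"],-(uv[1]-p["cy"])/p["fy"],-1]); o=p["T"][:3,3]
    return o+d*(z-o[2])/d[2]
E
python3 - <<'E'
from h import *
p=capture("top")
f=lambda uo,l,z:[ray(p,(uo+u/5,122+v/5),z) for u,v in l]
S=np.array(f(180,[(180,58),(320,106),(218,390),(75,340)],.01)); print(S.round(4),S.mean(0))
for a,b in((3,0),(2,1)): d=S[b]-S[a]; print("strip yaw",np.degrees(np.arctan2(d[1],d[0])),np.linalg.norm(d))
C=np.array(f(305,[(150,58),(250,283)],.11)); d=C[0]-C[1]; print("card edge",C.round(4),C.mean(0),np.degrees(np.arctan2(d[1],d[0])),np.linalg.norm(d))
F=np.array(f(305,[(92,145),(215,95),(285,265),(163,320)],.024));print(F.mean(0))
for a,b in((3,0),(2,1)): d=F[b]-F[a]; print("foot yaw",np.degrees(np.arctan2(d[1],d[0])),np.linalg.norm(d))
from scipy.spatial.transform import Rotation as R
q=sense()["tool_rot"]; M=R.from_quat(np.r_[q[1:],q[0]]).as_matrix(); print(M.round(3))
E
```

```text
[[0.6703 0.1505 0.01  ]
 [0.6446 0.077  0.01  ]
 [0.4955 0.1269 0.01  ]
 [0.5216 0.201  0.01  ]] [0.58303448 0.13886015 0.01      ]
strip yaw -18.746771394747586 0.1570385503850514
strip yaw -18.525480662373784 0.1572383601755558
card edge [[ 0.6432 -0.1559  0.11  ]
 [ 0.5348 -0.2021  0.11  ]] [ 0.5890078  -0.17896289  0.11      ] 23.10215324403306 0.1178045039412616
[ 0.58859417 -0.17965174  0.024     ]
foot yaw 21.47576801094958 0.09796049712852055
foot yaw 21.412287775244383 0.09571091304503715
[[ 0.963  0.268  0.   ]
 [ 0.268 -0.963 -0.   ]
 [ 0.     0.    -1.   ]]
```

```bash
python3 -m handwheel '[[27,43.5,0,0,0,-0.037,1],[27,43.5,0,0,0,-0.037,1],[27,43.5,0,0,0,-0.037,1],[27,43.5,0,0,0,-0.037,1],[27,43.5,0,0,0,-0.037,1],[27,43.5,0,0,0,-0.037,1],[27,43.5,0,0,0,-0.037,1],[27,43.5,0,0,0,-0.037,1],[27,43.5,0,0,0,-0.037,1],[27,43.5,0,0,0,-0.037,1]]' 25
python3 -m handwheel '[[27,43.5,0,0,0,-0.037,1],[27,43.5,0,0,0,-0.037,1],[27,43.5,0,0,0,-0.037,1],[27,43.5,0,0,0,-0.037,1],[27,43.5,0,0,0,-0.037,1],[27,43.5,0,0,0,-0.037,1],[0,0,0,0,0,0,1],[0,0,0,0,0,0,1]]' 25
cat >> h.py <<'E'
from scipy.spatial.transform import Rotation as R
def st():
    s=sense(); q=s["tool_rot"]; M=R.from_quat(np.r_[q[1:],q[0]]).as_matrix()
    a=np.degrees(np.arctan2(M[1,0],M[0,0]))
    print("t",round(s["time_s"],2),"tcp",s["eef_pos"].round(4),"xyaw",a.round(2),"z",M[:,2].round(3),"w",round(s["gripper_width"],4),"F",s["ft_force"].round(2),"j",s["joints"].round(2)); return s
E
python3 - <<'E'
from h import *
st()
p=shot("scene","scene2.png"); tips(p,["clip","clip_handles","lip_a","strip","card_edge"],k=1)
im=p["color"][:,:,::-1]
cv2.imwrite("pics/c2.png",cv2.resize(im[180:320,330:470],None,fx=4,fy=4,interpolation=cv2.INTER_CUBIC))
E
```

```text
time_s: 2.4
eef_pos: [0.4252, -0.1174, 0.2537]
tool_rot: [0.0, 0.999, -0.05, 0.001]
ft_force: [1.2, -0.4, 0.1]
gripper_width: 0.0854
time_s: 3.4
eef_pos: [0.586, 0.142, 0.2529]
tool_rot: [0.0, 0.987, -0.159, -0.0]
ft_force: [0.2, -0.6, 0.4]
gripper_width: 0.0852
t 3.4 tcp [0.586  0.142  0.2529] xyaw -18.3 z [-0.001 -0.    -1.   ] w 0.0852 F [ 0.25 -0.59  0.4 ] j [ 0.04  0.24  1.53 -0.    1.37  1.93]
clip 0.8 [0.5839 0.147  0.0842]
clip_handles 0.82 [0.5867 0.1462 0.1223]
lip_a 0.67 [0.5873 0.1496 0.0444]
strip 0.62 [0.5821 0.1451 0.0015]
card_edge 0.88 [ 0.5947 -0.1738  0.11  ]
```

View pics/c2.png

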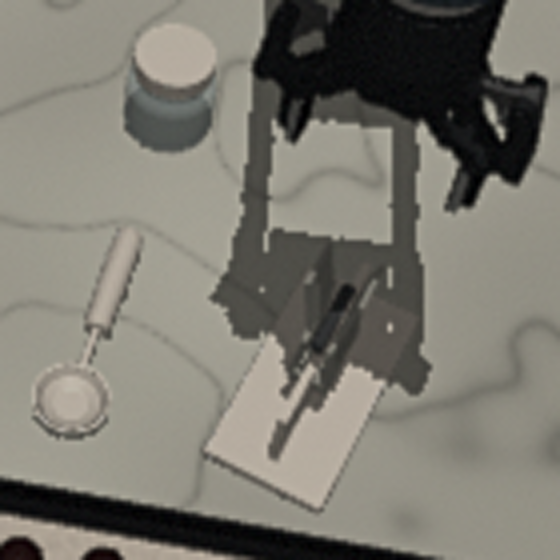

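Gripper stands above the clip (handles at crop ~ (335,300)), well aligned. Descending around the handles and checking centring.

```bash
python3 -m handwheel '[[0,2,-25,0,0,-0.006,1],[0,0,-30,0,0,0,1],[0,0,-30,0,0,0,1],[0,0,-25,0,0,0,1],[0,0,-18,0,0,0,1],[0,0,0,0,0,0,1]]' 25
python3 - <<'E'
from h import *
st()
p=shot("scene","scene3.png"); tips(p,["clip","clip_handles"],k=1)
im=p["color"][:,:,::-1]
a=cv2.resize(im[210:310,360:460],None,fx=4,fy=4,interpolation=cv2.INTER_CUBIC)
q=shot("top","top3.png"); tips(q,["clip","clip_handles"],k=1)
b=cv2.resize(q["color"][110:210,165:265,::-1],None,fx=4,fy=4,interpolation=cv2.INTER_CUBIC)
cv2.imwrite("pics/c3.png",np.hstack([a,b]))
E
```

```text
time_s: 4.45
eef_pos: [0.5854, 0.1437, 0.124]
tool_rot: [0.0, 0.987, -0.163, -0.001]
ft_force: [-0.3, -0.7, 0.4]
gripper_width: 0.0852
t 4.45 tcp [0.5854 0.1437 0.124 ] xyaw -18.72 z [-0.003 -0.    -1.   ] w 0.0852 F [-0.28 -0.7   0.37] j [ 0.04  0.38  1.63 -0.    1.13  1.94]
clip_handles 0.71 [0.5853 0.1449 0.1235]
clip 0.68 [0.5886 0.1409 0.0843]
clip_handles 0.71 [0.5831 0.1421 0.1223]
```

View pics/c3.png

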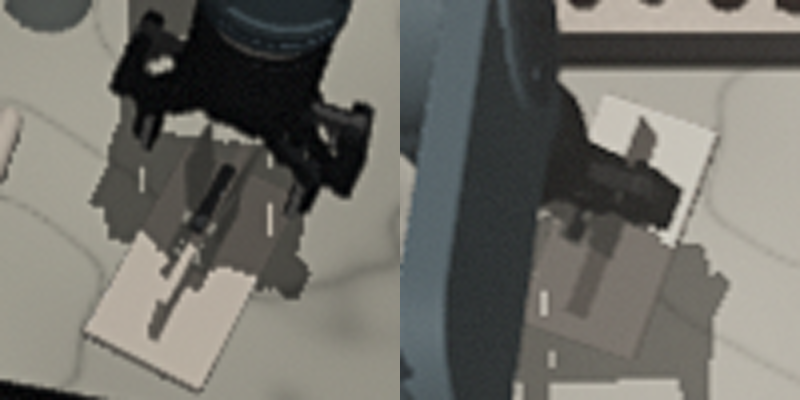

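Fingers straddle the handles (fingertips at crop ~(148,135) and (300,200), handles between). Closing.

```bash
python3 -m handwheel '[[0,0,0,0,0,0,-1],[0,0,0,0,0,0,-1],[0,0,0,0,0,0,-1],[0,0,0,0,0,0,-1],[0,0,0,0,0,0,-1],[0,0,0,0,0,0,-1],[0,0,0,0,0,0,-1],[0,0,0,0,0,0,-1]]' 26
python3 - <<'E'
from h import *
st()
p=shot("scene","scene4.png"); tips(p,["clip","clip_handles","lip_a"],k=2)
im=p["color"][:,:,::-1]
cv2.imwrite("pics/c4.png",cv2.resize(im[210:310,350:470],None,fx=5,fy=5,interpolation=cv2.INTER_CUBIC))
E
```

```text
time_s: 5.75
eef_pos: [0.5863, 0.1441, 0.1252]
tool_rot: [-0.0, 0.987, -0.162, -0.0]
ft_force: [0.0, -0.5, -1.0]
gripper_width: 0.0177
t 5.75 tcp [0.5863 0.1441 0.1252] xyaw -18.69 z [-0.  0. -1.] w 0.0177 F [ 0.03 -0.46 -1.01] j [0.04 0.38 1.63 0.   1.13 1.94]
clip 0.82 [0.588  0.1478 0.0836]
clip_handles 0.91 [0.5891 0.1464 0.1182]
clip_handles 0.54 [0.5852 0.1471 0.083 ]
lip_a 0.6 [0.5849 0.1348 0.0421]
lip_a 0.57 [0.5868 0.1552 0.0424]
```

View pics/c4.png

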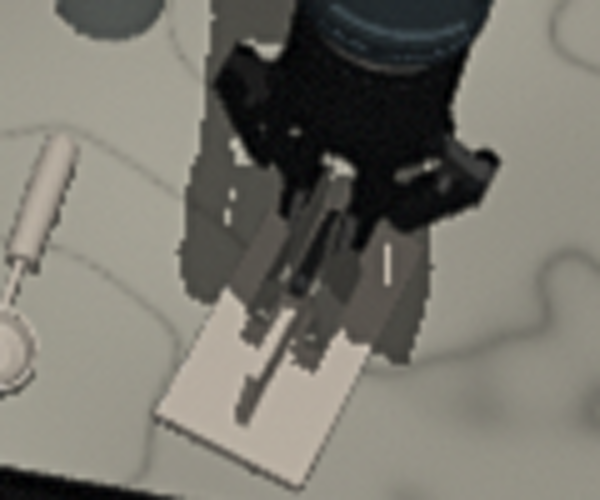

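Handles are fully squeezed (width 17.7 mm) and the lips gape on both sides of the strip. Lifting, then carrying.

```bash
python3 -m handwheel '[[0,0,6,0,0,0,-1],[0,0,12,0,0,0,-1],[0,0,20,0,0,0,-1],[0,0,25,0,0,0,-1],[0,0,25,0,0,0,-1],[0,0,20,0,0,0,-1],[0,0,12,0,0,0,-1],[0,0,0,0,0,0,-1],[0,0,0,0,0,0,-1]]'
python3 -m handwheel '[[0,-15,0,0,0,0.04,-1],[0,-30,0,0,0,0.07,-1],[1,-35,0,0,0,0.08,-1],[1,-40,0,0,0,0.085,-1],[1,-40,0,0,0,0.085,-1],[1,-40,0,0,0,0.085,-1],[1,-40,0,0,0,0.085,-1],[1,-35,0,0,0,0.08,-1],[0,-30,0,0,0,0.06,-1],[0,-15,0,0,0,0.04,-1]]'
python3 -m handwheel '[[0,0,0,0,0,0,-1],[0,0,0,0,0,0,-1],[0,0,0,0,0,0,-1]]'
python3 - <<'E'
from h import *
st()
p=shot("scene","scene5.png"); tips(p,["clip","clip_handles","lip_a","card_edge","card"],k=2)
q=shot("top","top5.png"); tips(q,["clip","clip_handles","lip_a","card_edge","card"],k=2)
a=cv2.resize(p["color"][170:290,240:340,::-1],None,fx=4,fy=4,interpolation=cv2.INTER_CUBIC)
b=cv2.resize(q["color"][100:220,295:395,::-1],None,fx=4,fy=4,interpolation=cv2.INTER_CUBIC)
cv2.imwrite("pics/c5.png",np.hstack([a,b]))
E
```

```text
time_s: 7.08
eef_pos: [0.5858, 0.144, 0.2442]
tool_rot: [0.0, 0.987, -0.162, -0.001]
ft_force: [0.1, 0.4, -0.9]
gripper_width: 0.0178
time_s: 8.32
eef_pos: [0.5916, -0.1775, 0.2437]
tool_rot: [-0.001, 0.982, 0.191, -0.001]
ft_force: [0.3, 0.8, -0.2]
gripper_width: 0.0183
time_s: 8.7
eef_pos: [0.5924, -0.1749, 0.245]
tool_rot: [-0.0, 0.982, 0.191, -0.0]
ft_force: [-0.4, 0.1, -1.0]
gripper_width: 0.0179
t 8.7 tcp [ 0.5924 -0.1749  0.245 ] xyaw 22.03 z [-0.  0. -1.] w 0.0179 F [-0.36  0.08 -0.98] j [-0.48  0.28  1.5   0.    1.36  0.71]
clip_handles 0.61 [ 0.5958 -0.1728  0.24  ]
lip_a 0.49 [ 0.5876 -0.1637  0.1615]
card_edge 0.66 [ 0.5935 -0.1727  0.1111]
card 0.8 [ 0.5895 -0.1765  0.0007]
card 0.71 [ 0.4692 -0.4518 -0.0015]
clip 0.58 [ 0.5915 -0.1803  0.2025]
clip_handles 0.73 [ 0.5922 -0.1759  0.2359]
lip_a 0.6 [ 0.597  -0.1895  0.1653]
lip_a 0.45 [ 0.5869 -0.1719  0.1616]
card_edge 0.7 [ 0.5935 -0.1809  0.1089]
card_edge 0.34 [ 0.5916 -0.1752  0.2341]
card 0.56 [ 5.912e-01 -1.799e-01 -2.000e-04]
```

View pics/c5.png

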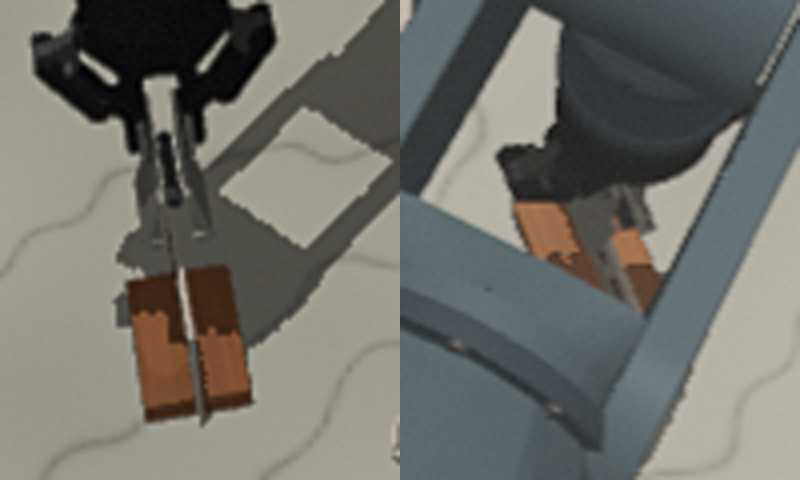

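The scene view looks nearly along the card: the lips at crop (160,240)/(208,233) are above and straddle the card line (182,270)→(205,420). I'll overlay predicted geometry to check the lateral offset.

```bash
cat >> h.py <<'E'
def proj(p,X):
    c=np.linalg.inv(p["T"])@np.r_[X,1]; return np.array([p["cx"]+p["fx"]*c[0]/-c[2],p["cy"]-p["fy"]*c[1]/-c[2]])
def overlay(p,box,k,pts,f):
    x0,x1,y0,y1=box
    a=cv2.resize(p["color"][y0:y1,x0:x1,::-1],None,fx=k,fy=k,interpolation=cv2.INTER_CUBIC)
    for X,c in pts:
        u=(proj(p,X)-[x0,y0]+.5)*k; cv2.circle(a,tuple(int(v) for v in u),3,c,-1)
    cv2.imwrite("pics/"+f,a)
def fr(o,deg,L):
    t=np.radians(deg); return np.array(o)+np.array([L[0]*np.cos(t)-L[1]*np.sin(t),L[0]*np.sin(t)+L[1]*np.cos(t),L[2]])
E
python3 - <<'E'
from h import *
p=shot("scene"); s=st(); t=s["eef_pos"]
pts=[]
for x in(-.025,.025):
    for y in(-.010,.010): pts.append((fr(t,22.0,(x,y,-.039-.044)),(0,0,255)))
for x in(-.06,.06): pts.append((fr((.592,-.176,0),22.0,(x,0,.11)),(0,255,0)))
pts.append((fr((.592,-.176,0),22.0,(.06,0,.03)),(255,0,0)))
for x in(-.05,.05):
    for y in(-.035,.035): pts.append((fr((.592,-.176,0),22.0,(x,y,.024)),(255,255,0)))
for P,_ in pts: print(proj(p,P).round(1),end=" ")
overlay(p,(262,312,195,285),8,pts,"c6.png".replace("c6","c6a"))
a=cv2.imread("pics/c6a.png"); cv2.imwrite("pics/c6.png",a[:600])
E
```

```text
t 9.35 tcp [ 0.5924 -0.1759  0.2453] xyaw 21.98 z [-0.  0. -1.] w 0.0177 F [-0.19  0.19 -1.54] j [-0.48  0.28  1.5   0.    1.36  0.71]
[276.4 214.3] [284.6 213.1] [279.  231.1] [287.5 229.8] [280.3 215. ] [286.6 254.7] [288.6 271.5] [270.1 239.1] [296.  235.1] [274.5 271.5] [301.8 267.1]
```

View pics/c6.png

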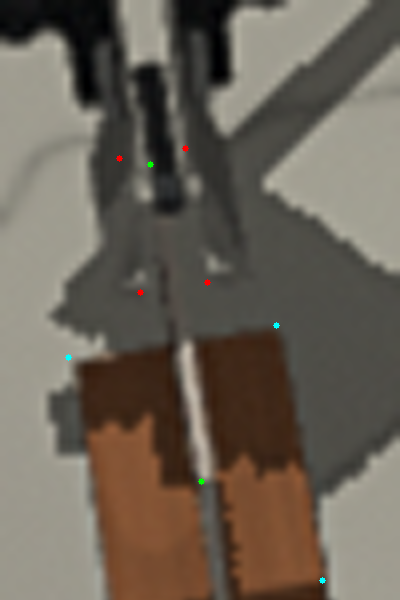

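Predicted and seen geometry agree within ~1.5 mm (card slightly to +y; near end seen at (207,478) vs predicted (201,481)). I'll shift y by +1 mm, lower to just above the edge and look again.

```bash
python3 -m handwheel '[[0,1,-8,0,0,0,-1],[0,0,-12,0,0,0,-1],[0,0,-12,0,0,0,-1],[0,0,-8,0,0,0,-1],[0,0,-4,0,0,0,-1],[0,0,0,0,0,0,-1],[0,0,0,0,0,0,-1]]'
python3 - <<'E'
from h import *
p=shot("scene"); s=st(); t=s["eef_pos"]
tips(p,["clip","clip_handles","lip_a","card_edge"],k=2)
pts=[]
for x in(.025,):
    for y in(-.010,.010): pts.append((fr(t,22.0,(x,y,-.039-.044)),(0,0,255)))
pts.append((fr((.592,-.176,0),22.0,(.06,0,.11)),(0,255,0)))
overlay(p,(262,322,205,280),8,pts,"c7.png")
E
```

```text
time_s: 10.22
eef_pos: [0.5927, -0.1751, 0.2018]
tool_rot: [0.0, 0.982, 0.191, 0.0]
ft_force: [0.1, -0.2, -0.8]
gripper_width: 0.0176
t 10.28 tcp [ 0.5927 -0.1751  0.2019] xyaw 21.99 z [ 0.001 -0.    -1.   ] w 0.0179 F [-0.67 -0.26 -0.91] j [-0.48  0.32  1.54  0.    1.28  0.71]
clip 0.56 [ 0.5941 -0.1713  0.1556]
clip_handles 0.58 [ 0.5952 -0.1732  0.1953]
lip_a 0.59 [ 0.5889 -0.1614  0.1186]
lip_a 0.56 [ 0.5991 -0.1852  0.1168]
card_edge 0.73 [ 0.5965 -0.1739  0.1091]
```

View pics/c7.png

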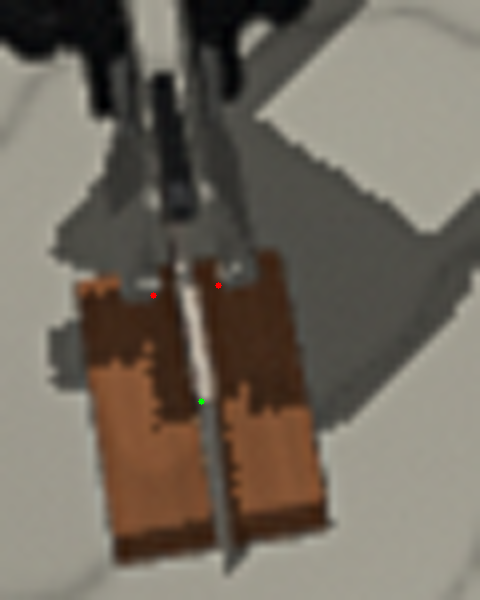

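Lip inner edges at (160,288) and (218,272), with the card line between them at ~188: centred within ~1 mm. Lowering the remaining 35 mm.

```bash
python3 -m handwheel '[[0,0,-5,0,0,0,-1],[0,0,-7,0,0,0,-1],[0,0,-7,0,0,0,-1],[0,0,-7,0,0,0,-1],[0,0,-6,0,0,0,-1],[0,0,-3,0,0,0,-1],[0,0,0,0,0,0,-1],[0,0,0,0,0,0,-1],[0,0,0,0,0,0,-1]]'
python3 - <<'E'
from h import *
p=shot("scene"); s=st()
tips(p,["clip","clip_handles","lip_a","card_edge","card"],k=2)
overlay(p,(262,322,205,280),8,[],"c8.png")
E
```

```text
time_s: 11.6
eef_pos: [0.5926, -0.175, 0.1666]
tool_rot: [0.0, 0.982, 0.191, 0.0]
ft_force: [-0.7, -0.8, -0.7]
gripper_width: 0.018
t 11.65 tcp [ 0.5925 -0.175   0.1666] xyaw 21.99 z [ 0. -0. -1.] w 0.0176 F [ 0.54  0.1  -0.43] j [-0.48  0.36  1.57  0.    1.21  0.71]
clip 0.58 [ 0.5933 -0.1726  0.1256]
clip_handles 0.54 [ 0.5933 -0.171   0.1604]
lip_a 0.59 [ 0.596  -0.1834  0.085 ]
lip_a 0.48 [ 0.5895 -0.1633  0.0841]
card_edge 0.65 [ 0.5935 -0.1732  0.1135]
card 0.95 [ 5.898e-01 -1.766e-01 -5.000e-04]
```

View pics/c8.png

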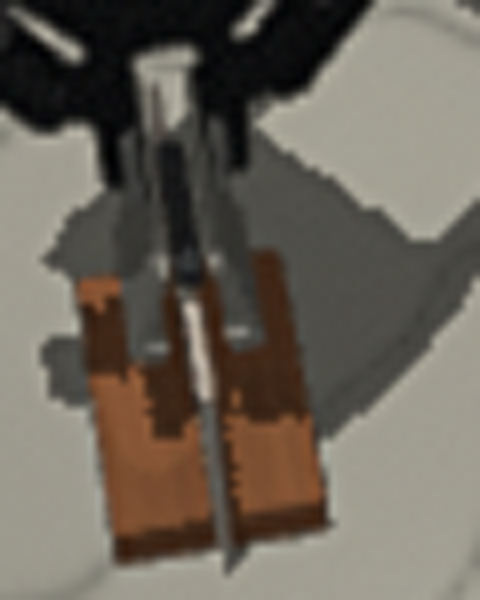

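```bash
python3 - <<'E'
from h import *
print(r.finish_job()); st()
E
```

```text
the job is handed in; nothing more can be done
None
the job is handed in; nothing more can be done
```

The clip is squeezed open over the middle of the card's top edge, and I handed the job in at about 11.7 s. The hand-in gives no verdict, and the state could not be read afterwards, so the checks below are from just before it.

I gripped the handles at 26 N, lifted the clip about 120 mm straight up off the strip, turned it about 41° to match the card and lowered it over the edge.

| Check | Last reading |
|---|---|
| Finger opening | 17.6–18.0 mm, which is the full-squeeze stop |
| Lip height | about 0.085 m, roughly 25 mm below the card's edge |
| Lips about the card | one on each side; middle of the two within about 1 mm of the card's plane in the scene picture |
| Hinge pin (clip origin) height | about 0.126–0.128 m, so its underside clears the edge by roughly 12–13 mm |
| Tool yaw | 22.0°; the card measured 21–23° |
| Wrist force | under 1 N, with no sign of touching |
| Card | the network's base position stayed within a millimetre of its first reading in y and z, 1 mm in x |

- **Camera disagreement:** the two cameras differed by 4–5 mm across the table, as calibration bias. The last top-view comparison of clip and card was 5 mm off. I centred the clip using the scene camera, which looks nearly along the card. The final lowering was checked with that camera only.
- **Not rechecked:** I never measured the film box, jar or spoon again after the start. The arm's path stayed well above them.

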